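# Lock the tip box into its nest with the gate bolt

### The job

Lock the tip box into its nest: with the fingertips, push that nest's upright bolt pin along its L-shaped slot, away from the open end to the corner, then round the corner and all the way to the far end of the short cross leg. Push gently and only push: do not grip or lift the bolt. Leave the tip box, the empty nest with its bolt, and the tubes standing about where they are.

Things in the scene. Friction and masses are not known exactly. Their poses are not given: they have to be found in the camera images.
- nest: nest that holds the tip box: flat grey fixture fixed to the bench, 203 (x) by 128 mm (y). Origin: centre of its footprint on the bench; x points to the tip box (roughly away from the robot), y left, z up. Near half (x -101 to +4 mm): cover plate, top 21 mm above the bench, with an L-shaped slot 21 mm wide. Far half (x from +21 mm): the tip box between rails 19 mm high
- nest_open (a point): centre line of the slot at the open end of its long leg, at cover-top height; in the nest frame x -64.5, y -20 mm. The long leg runs from here 50 mm along the nest's +x to the corner
- nest_corner (a point): corner of the slot (nominal place of the pin's axis), at cover-top height; in the nest frame x -14.5, y -20 mm. The cross leg runs from here 40 mm along the nest's +y
- nest_locked (a point): locked end of the cross leg (nominal place of the pin's axis), at cover-top height; in the nest frame x -14.5, y +20 mm. The pin has 2.5 mm of play in the slot every way; the slot's ends are hard stops
- bolt: that nest's bolt: steel disc 60 mm across, 8 mm thick, under the cover, with an upright pin 16 mm across through the slot; flat top of the pin 62 mm above the bench, 41 mm above the cover. Origin: pin axis, disc's underside (5 mm above the bench). Captive, 4 mm play up and down, 0.2 to 0.4 kg, slides under 1 to 2 N, stays where left, may spin. Starts within 20 mm of the open end
- spare_nest: the empty nest: the same fixture with nothing in its far half, and mirrored: its cross leg runs to its -y. Origin and axes as of the other nest. Leave alone. The two nests may change places, left and right
- spare_bolt: the bolt of the empty nest, same shape and origin as the other bolt; leave it where it is
- tip_box: pipette-tip box with a clear closed lid over a yellow lower half, 70 x 112 x 67 mm, standing loose in its nest, its top 72 mm above the bench; origin: centre of its underside, near x = +57 mm, y = 0 of the nest. Its near face is 36 mm beyond the pin's axis when the pin is in the cross leg. Not to be moved
- tube_near: small clear capped sample tube, 13 mm across and 49 mm high, standing loose on the bench between the two nests, the nearer of two; origin: centre of its underside
- tube_far: the same kind of tube, 13 mm across and 49 mm high, standing between the two nests, the farther of the two; origin: centre of its underside
There are look-alikes about, which are no part of the job. What is shaped like the bolt but green, orange or pink is not meant.

How it is judged:
By the outcome, as a careful person would: the job done as asked, in the order asked, and still so for the second after the job is handed in, with the robot touching nothing.
It also fails if it takes over 42 s, if anything falls off the work surface, if the arm or the gripper's body presses on something with over 40 N, if the wrist force passes 120 N, or if a joint passes its speed limit or range.

### The arm

A 6-joint arm with a two-finger parallel gripper is mounted at the origin on a cart in front of the work surface, level with it; the furniture and walls round the work are solid. World frame = base frame: x ahead of the robot, y to its left, z up, the work surface at z = 0. Lengths are in mm, angles in rad, forces in N, time in s.
With the tool pointing down it reaches from about 275 to 825 mm from the base axis. Payload 5.2 kg.
Tool frame: the origin (TCP) lies at the very end of the fingers, on their centre line; the grasp point (between the pads) lies 19 mm behind it; z points along the fingers, y is the line along which they close (so a half turn about z gives the same grasp; the last joint's range is limited). The gripper opens to 93 mm and grips with 3 to 60 N. Pads are 15 mm wide; open, the fingers measure 128 mm over their backs; the gripper's body (75 mm by 188 mm) begins 65 mm behind the grasp point.
Start: joints at [1.079, 0.259, 1.535, -0, 1.348, -0.203], TCP at [156.619, 527.234, 218.653] pointing down, gripper open.
Joint ranges: [-3.14, 3.14], [-0.91, 2.08], [0.19, 2.58], [-1.22, 4.36], [0.22, 2.71], [-3.12, 3.12]. Speed limits (rad/s): [2.57, 2.57, 3.14, 3.14, 3.14, 3.14].

### API

Orientations are given as a unit quaternion [x, y, z, w].
In Python, from rig import * gives the robot as it stands.
- The arm moves only by the tool jog_arm, never from a script. Its argument "motion" is a list of rows, each an object with "slide": the shift along the tool's x, y, z each as a share of 0.3 m, from -1 to 1, a list of three; "dr": the turn, a rotation vector about the tool's x, y, z each as a share of 60 degrees, from -1 to 1, a list of three; "fingers": the finger opening in mm, from 0 to 93. In form: [{"slide": [tx, ty, tz], "dr": [rx, ry, rz], "fingers": fingers}, ...]. A call has 1 to 20 rows; each row is the pose to reach, as a shift and turn from the pose commanded when the call began, along the tool's axes at that moment; what a row does not reach only later rows make up. A row lasts 1/10 s, in which the tool goes at most 50 mm and 8.59 degrees, less where a joint would pass 70% of its speed; a pose out of reach is approached as far as the arm can. A call with a number of a shift or a turn outside -1 to 1 is refused whole. A call with a gripper value outside its range is refused whole. The fingers move at their own pace and stop on an object; the grip force is fixed at half the most. Time passes only in rows, so rows that repeat a pose let the fingers close. It gives the time, the measured TCP pose, the force, the opening and the grip force at its end, in the units of the state.
- read_state(): the state, without advancing time (a new reading comes with each control period).
- capture(name): name is "scene" or "side" or "wrist"; returns a dict with "pixels" (420x560x3 uint8, blue, green, red), "camera_matrix" (3x3 intrinsics, pixels), "world_from_camera" (4x4, takes a point from camera to world coordinates). Camera axes: x right, y down, z forward; pixel columns grow to the right and rows downward; lengths in mm; the calibration is good to about 2 mm. The wrist camera is an equidistant fisheye: a pixel r from the principal point sees the ray r / f radians off the axis. A picture is of the moment at which its call begins. There is no depth.
- hand_in(): hands the job in; it is judged then, once.
The state is a dict: "time": time; "joints": joint angles; "qvel": joint speeds; "effort": joint torques, N m; "position": TCP position; "ee_rot": TCP orientation; "force": force on the tool from outside, world axes, zero at the start; "moment": the same for the moment, N m; "finger_gap": finger opening in mm; "grip_force": force on a finger pad.
Only numpy, scipy, OpenCV 4.12 (cv2) and the standard library are available. Lean on these libraries where they do the work, as an engineer would, in place of code of your own. Each camera call takes 0.05 s, during which the arm holds its last target. There are 200 camera calls.

## Working session

There is one attempt and no reset: what is moved stays moved. The work goes in short steps, Python scripts to look and compute and a tool call to move; the robot and the scene stay as the last step left them, time stands still between calls to the robot, and variables do not carry over. Pictures are saved under pics/ and viewed, at most 10 in all, crops included, and the job is handed in when it is done.

Besides the shell and the picture viewer there is one more tool, called after "Call:" as name(argument=value, ...) on one line, values as JSON. jog_arm: Moves the arm, as the interface text tells. Its arguments: {"type":"object","properties":{"motion":{"type":"array","items":{"type":"object","properties":{"slide":{"type":"array","items":{"type":"number","minimum":-1,"maximum":1}},"dr":{"type":"array","items":{"type":"number","minimum":-1,"maximum":1}},"fingers":{"type":"number"}}}}},"required":["motion"]}

```bash
mkdir -p pics; cat > h.py <<'E'
from rig import *
import numpy as np, cv2
def shot(n,f):
    c=capture(n); cv2.imwrite('pics/'+f+'.png',c['pixels']); np.savez('pics/'+f+'.npz',**c); return c
def ray(c,u,v,z):
    K=np.array(c['camera_matrix']);T=np.array(c['world_from_camera'])
    d=T[:3,:3]@np.linalg.inv(K)@[u,v,1]; o=T[:3,3]
    return o+d*(z-o[2])/d[2]
def proj(c,p):
    K=np.array(c['camera_matrix']);T=np.linalg.inv(c['world_from_camera'])
    q=K@(T[:3,:3]@np.array(p)+T[:3,3]); return q[:2]/q[2]
E
python3 - <<'E'
from h import *
a=shot('scene','s0');b=shot('side','d0')
print(read_state())
print(a['world_from_camera'],b['world_from_camera'],a['camera_matrix'])
E
```

```text
{'time': 0.1, 'joints': array([ 1.07917780e+00,  2.59251463e-01,  1.53600263e+00, -1.74813214e-05,
        1.34802425e+00, -2.02794582e-01]), 'qvel': array([ 0.00067816, -0.00261081, -0.00031442,  0.00149683,  0.00041444,
       -0.00039697]), 'effort': array([ 2.40955160e-03, -4.38209689e+01, -2.84647000e+01,  7.22453976e-02,
        3.60810407e-02, -1.59892340e-05]), 'position': array([156.38474931, 526.75792674, 217.89927006]), 'ee_rot': array([ 1.43908580e-01,  9.89590628e-01, -7.95448285e-04, -2.78781822e-04]), 'force': array([-0.08233287, -0.0546297 , -0.7031457 ]), 'moment': array([-0.02322564,  0.02888813, -0.01564363]), 'grip_force': 0.0, 'finger_gap': 93.00205220244392}
[[ 8.13701032e-01 -4.16135687e-01  4.05859236e-01  3.23066357e+01]
 [-5.81094743e-01 -5.64535004e-01  5.86198881e-01 -7.64586974e+02]
 [-1.48165287e-02 -7.12833304e-01 -7.01176976e-01  9.65104647e+02]
 [ 0.00000000e+00  0.00000000e+00  0.00000000e+00  1.00000000e+00]] [[ 9.97334949e-01 -3.72717271e-02  6.27201617e-02  4.97203180e+02]
 [-7.23144383e-02 -6.19006661e-01  7.82049471e-01 -8.37980676e+02]
 [ 9.67586340e-03 -7.84500843e-01 -6.20052260e-01  7.21177880e+02]
 [ 0.00000000e+00  0.00000000e+00  0.00000000e+00  1.00000000e+00]] [[540.19806287   0.         279.95528649]
 [  0.         540.19806287 211.58769463]
 [  0.           0.           1.        ]]
```

View pics/s0.png

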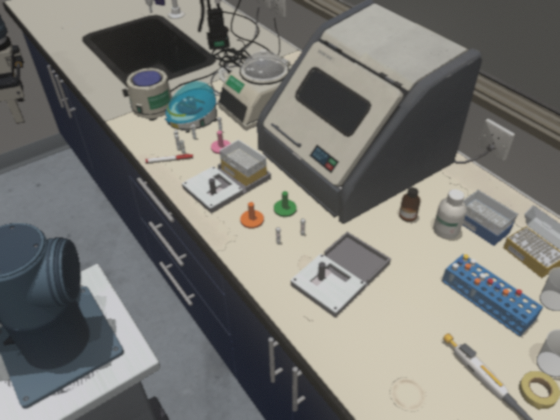

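View pics/d0.png

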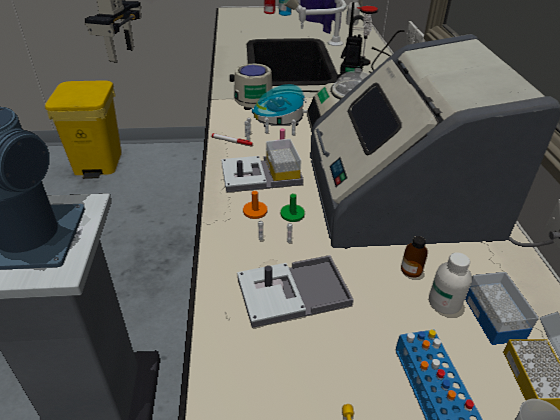

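The scene view shows the tip box at about (243,165), in the left nest. Its dark pin is at about (212,186). In the side view that pin is at (240,168). The empty nest is at (340,272) with its pin at (322,270). The orange (252,214), green (285,203) and pink (220,143) bolts are look-alikes. The bolt meant is the dark pin beside the yellow tip box. I'll enlarge it to confirm.

```bash
python3 - <<'E'
from h import *
a=cv2.imread('pics/s0.png')[130:220,170:280];b=cv2.imread('pics/d0.png')[130:200,210:320]
a=cv2.resize(a,None,fx=5,fy=5,interpolation=2);b=cv2.resize(b,None,fx=5,fy=5,interpolation=2)
cv2.imwrite('pics/crop.png',cv2.resize(np.vstack([a,b]),None,fx=.75,fy=.75,interpolation=3))
A=np.load('pics/s0.npz');B=np.load('pics/d0.npz')
print(ray(A,212,181,62),ray(B,239.5,161.5,62))
for n,c,(x0,y0,x1,y1) in(('s',A,(175,150,250,212)),('d',B,(215,150,268,195))):
    h=cv2.cvtColor(c['pixels'],cv2.COLOR_BGR2HSV)[y0:y1,x0:x1]
    m=((h[...,2]>165)&(h[...,1]<40)).astype(np.uint8)*255
    k=max(cv2.findContours(m,0,2)[0],key=cv2.contourArea)
    p=cv2.approxPolyDP(cv2.convexHull(k),3,True)[:,0]+[x0,y0]
    print(n,[(q.tolist(),ray(c,*q,21).round(0)) for q in p])
E
```

```text
[480.55034121 182.80509108  62.        ] [483.70632046 189.76733831  62.        ]
s [([218, 154], array([573., 315.,  21.])), ([239, 190], array([540., 153.,  21.])), ([207, 211], array([433., 135.,  21.])), ([182, 211], array([382., 172.,  21.])), ([175, 203], array([382., 209.,  21.])), ([175, 161], array([461., 360.,  21.])), ([185, 150], array([507., 387.,  21.])), ([210, 150], array([564., 344.,  21.]))]
d [([265, 150], array([556., 310.,  21.])), ([263, 181], array([542., 158.,  21.])), ([250, 194], array([507., 103.,  21.])), ([215, 194], array([421., 109.,  21.])), ([215, 150], array([414., 318.,  21.]))]
```

View pics/crop.png

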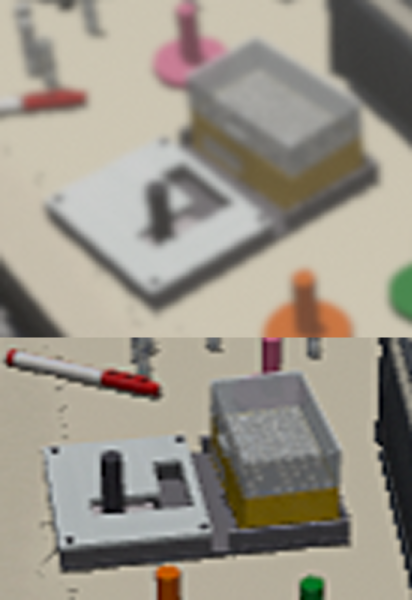

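The crop confirms it: a black pin in the left nest, next to the yellow box with the clear lid. Its top is at scene (212,180) and side (240,161). The cross leg runs towards the far left, and the pin is near the open end.

```bash
python3 - <<'E'
from h import *
A=np.load('pics/s0.npz');B=np.load('pics/d0.npz')
m=np.array([[-101,64],[-101,-64],[4,-64],[4,64]])
for c,pp,pin in((A,[(182.5,185.5),(211.9,210),(240.7,191.9),(214,167.3)],(212.1,180.5)),(B,[(222.8,160),(226.5,185.9),(266.8,182.1),(259.3,156.5)],(239.9,162))):
    w=np.array([ray(c,*q,21)[:2] for q in pp]);print(w.round(0))
    mc=m-m.mean(0);wc=w-w.mean(0)
    th=np.arctan2((mc[:,0]*wc[:,1]-mc[:,1]*wc[:,0]).sum(),(mc*wc).sum())
    R=np.array([[np.cos(th),-np.sin(th)],[np.sin(th),np.cos(th)]]);t=w.mean(0)-R@m.mean(0)
    print(np.degrees(th),t,'fit',np.abs(wc@R-mc).max());P=ray(c,*pin,62)[:2]
    print('pin',P,'in nest',R.T@(P-t))
E
```

```text
[[429. 257.]
 [445. 131.]
 [539. 144.]
 [534. 272.]]
6.056848566839533 [535.00627818 205.88910379] fit 6.384096281275774
pin [481.7327929  184.31996045] in nest [-55.25196819 -15.82757685]
[[437. 264.]
 [449. 141.]
 [552. 152.]
 [538. 276.]]
6.058300070685709 [542.13190405 213.5080582 ] fit 2.8417905311711564
pin [484.70267068 187.34487734] in nest [-59.86976385 -19.95595788]
```

Call:
jog_arm(motion=[{"slide":[-0.9,-0.58,0],"dr":[0,0,-0.376],"fingers":0},{"slide":[-0.9,-0.58,0],"dr":[0,0,-0.376],"fingers":0},{"slide":[-0.9,-0.58,0],"dr":[0,0,-0.376],"fingers":0},{"slide":[-0.9,-0.58,0],"dr":[0,0,-0.376],"fingers":0},{"slide":[-0.9,-0.58,0],"dr":[0,0,-0.376],"fingers":0},{"slide":[-0.9,-0.58,0],"dr":[0,0,-0.376],"fingers":0},{"slide":[-0.9,-0.58,0],"dr":[0,0,-0.376],"fingers":0},{"slide":[-0.9,-0.58,0],"dr":[0,0,-0.376],"fingers":0},{"slide":[-0.9,-0.58,0],"dr":[0,0,-0.376],"fingers":0},{"slide":[-0.9,-0.58,0],"dr":[0,0,-0.376],"fingers":0}])

```text
time: 1.1
position: [365.1, 284.1, 218.4]
ee_rot: [-0.053, 0.999, 0.0, -0.0]
force: [-0.0, -0.0, -0.2]
finger_gap: 17.9
grip_force: 0.0
```

```bash
python3 - <<'E'
from h import *
c=shot('wrist','w0');s=read_state();print(s['time'],s['position'],s['ee_rot'],s['force'],s['finger_gap']);print(c['camera_matrix'],c['world_from_camera'])
E
```

```text
1.15 [364.97043995 284.36146233 218.50876205] [-5.31694758e-02  9.98585453e-01  9.06065558e-05 -3.01189114e-04] [-0.03350209  0.11495195 -0.94732035] 13.539913171114401
[[325.1922621    0.         278.686772  ]
 [  0.         325.1922621  210.85376497]
 [  0.           0.           1.        ]] [[-1.05341782e-01  9.59031924e-01  2.62984558e-01  2.91530446e+02]
 [ 9.94435482e-01  1.01302312e-01  2.89121691e-02  2.76444807e+02]
 [ 1.08674938e-03  2.64566835e-01 -9.64366740e-01  3.83570052e+02]
 [ 0.00000000e+00  0.00000000e+00  0.00000000e+00  1.00000000e+00]]
```

View pics/w0.png

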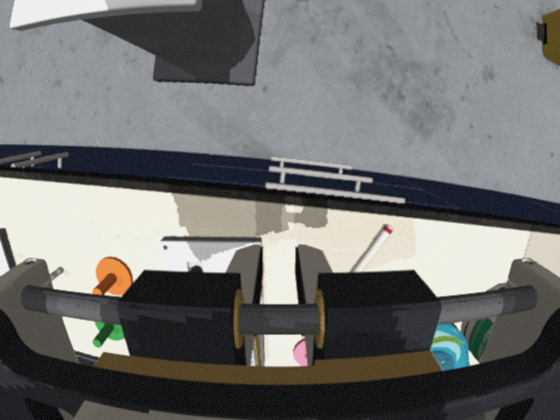

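The wrist view shows the nest cover at (210,240), partly hidden by the fingers. The pin shows at (195,268). I'll move ahead of it so that the camera looks straight down on the cover.

Call:
jog_arm(motion=[{"slide":[-0.72,-0.34,0],"dr":[0,0,0],"fingers":0},{"slide":[-0.72,-0.34,0],"dr":[0,0,0],"fingers":0},{"slide":[-0.72,-0.34,0],"dr":[0,0,0],"fingers":0},{"slide":[-0.72,-0.34,0],"dr":[0,0,0],"fingers":0},{"slide":[-0.72,-0.34,0],"dr":[0,0,0],"fingers":0},{"slide":[-0.72,-0.34,0],"dr":[0,0,0],"fingers":0},{"slide":[-0.72,-0.34,0],"dr":[0,0,0],"fingers":0},{"slide":[-0.72,-0.34,0],"dr":[0,0,0],"fingers":0},{"slide":[-0.72,-0.34,0],"dr":[0,0,0],"fingers":0}])

```text
time: 2.05
position: [589.9, 206.1, 219.1]
ee_rot: [-0.053, 0.999, 0.0, -0.0]
force: [0.6, -0.2, -0.1]
finger_gap: 0.3
grip_force: 0.0
```

```bash
cat >> h.py <<'E'
def wray(c,u,v,z):
    K=np.array(c['camera_matrix']);T=np.array(c['world_from_camera'])
    p=np.array([(u-K[0,2])/K[0,0],(v-K[1,2])/K[1,1]]);r=np.hypot(*p)
    d=T[:3,:3]@np.r_[p/r*np.sin(r),np.cos(r)]; o=T[:3,3]
    return o+d*(z-o[2])/d[2]
E
python3 - <<'E'
from h import *
c=shot('wrist','w1');s=read_state();print(s['time'],s['position'],s['ee_rot'],s['force'],s['finger_gap'])
im=c['pixels'][20:300,130:430]
cv2.imwrite('pics/w1c.png',cv2.resize(im,None,fx=2,fy=2,interpolation=2))
E
```

```text
2.1 [590.13871249 205.94412299 219.22212755] [-5.34123244e-02  9.98572525e-01  9.53427359e-05  1.65267678e-04] [ 0.05231346 -0.04190696 -0.99259366] 0.4549757999222439
```

View pics/w1c.png

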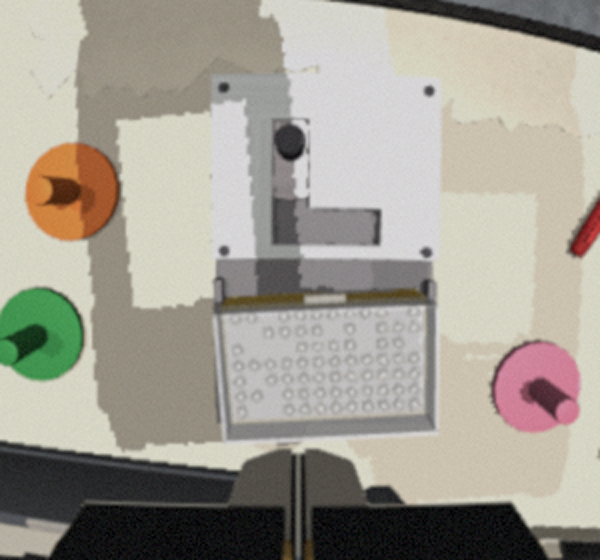

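The enlarged wrist view shows the cover corners at crop (212,75), (441,78), (432,262) and (214,259), with the pin top at (290,137). The corner of the slot is at (291,226) and the locked end at (363,226).

```bash
python3 - <<'E'
from h import *
c=np.load('pics/w1.npz')
f=lambda u,v,z:wray(c,130+u/2,20+v/2,z)[:2]
# image left = nest -y
m=np.array([[-101,-64],[-101,64],[4,64],[4,-64]])
w=np.array([f(*q,21) for q in((212,75),(441,78),(432,262),(214,259))])
mc=m-m.mean(0);wc=w-w.mean(0)
th=np.arctan2((mc[:,0]*wc[:,1]-mc[:,1]*wc[:,0]).sum(),(mc*wc).sum())
R=np.array([[np.cos(th),-np.sin(th)],[np.sin(th),np.cos(th)]]);t=w.mean(0)-R@m.mean(0)
N=lambda p:(R.T@(p-t)).round(1)
print(np.degrees(th),t,'fit',(wc@R-mc).round(1).tolist())
print('pin',f(290,137,62),N(f(290,137,62)))
for n,q in dict(cor_l=(273,245),end_r=(381,245),end_r2=(381,208),in_=(308,208),open_=(291,118)).items():print(n,N(f(*q,21)))
s=read_state();print('tcp',N(s['position'][:2]),s['position'])
import scipy.spatial.transform as S
Rt=S.Rotation.from_quat(s['ee_rot']).as_matrix()
print('tool x,y in nest deg',[np.degrees(np.arctan2(*(R.T@Rt[:2,i])[::-1])) for i in(0,1)])
for g in ((-90,-20),):
  W=R@g+t; d=Rt.T@(np.r_[W,219]-s['position']);print(W,d,d/300)
E
```

```text
5.5968816048643255 [539.67905555 216.44433723] fit [[0.6, 0.8], [-0.7, 0.1], [-0.0, -3.0], [0.0, 2.2]]
pin [481.96817902 191.35026631] [-59.9 -19.3]
cor_l [ -3.8 -28.7]
end_r [-4.7 31.5]
end_r2 [-25.5  31. ]
in_ [-24.6  -9.5]
open_ [-75.1 -19.4]
tcp [ 49.2 -15.4] [590.13871249 205.94412299 219.22212755]
tool x,y in nest deg [np.float64(-179.4733676938891), np.float64(90.52663567400609)]
[452.05868635 187.76209706] [139.23175907  -3.34902294   0.1741756 ] [ 0.46410586 -0.01116341  0.00058059]
```

Call:
jog_arm(motion=[{"slide":[0.47,-0.012,0],"dr":[0,0,0],"fingers":0},{"slide":[0.47,-0.012,0],"dr":[0,0,0],"fingers":0},{"slide":[0.47,-0.012,0],"dr":[0,0,0],"fingers":0},{"slide":[0.47,-0.012,0],"dr":[0,0,0],"fingers":0},{"slide":[0.47,-0.012,0.15],"dr":[0,0,0],"fingers":0},{"slide":[0.47,-0.012,0.3],"dr":[0,0,0],"fingers":0},{"slide":[0.47,-0.012,0.45],"dr":[0,0,0],"fingers":0},{"slide":[0.47,-0.012,0.55],"dr":[0,0,0],"fingers":0},{"slide":[0.47,-0.012,0.6],"dr":[0,0,0],"fingers":0},{"slide":[0.47,-0.012,0.63],"dr":[0,0,0],"fingers":0},{"slide":[0.47,-0.012,0.63],"dr":[0,0,0],"fingers":0},{"slide":[0.47,-0.012,0.63],"dr":[0,0,0],"fingers":0}])

```text
time: 3.3
position: [452.4, 186.7, 30.5]
ee_rot: [-0.053, 0.999, 0.0, 0.001]
force: [0.7, 0.2, 1.4]
finger_gap: 0.5
grip_force: 0.0
```

Call:
jog_arm(motion=[{"slide":[-0.015,0,0],"dr":[0,0,0],"fingers":0},{"slide":[-0.03,0,0],"dr":[0,0,0],"fingers":0},{"slide":[-0.038,0,0],"dr":[0,0,0],"fingers":0},{"slide":[-0.046,0,0],"dr":[0,0,0],"fingers":0},{"slide":[-0.054,0,0],"dr":[0,0,0],"fingers":0},{"slide":[-0.062,0,0],"dr":[0,0,0],"fingers":0},{"slide":[-0.07,0,0],"dr":[0,0,0],"fingers":0},{"slide":[-0.078,0,0],"dr":[0,0,0],"fingers":0},{"slide":[-0.086,0,0],"dr":[0,0,0],"fingers":0},{"slide":[-0.094,0,0],"dr":[0,0,0],"fingers":0},{"slide":[-0.102,0,0],"dr":[0,0,0],"fingers":0},{"slide":[-0.11,0,0],"dr":[0,0,0],"fingers":0},{"slide":[-0.118,0,0],"dr":[0,0,0],"fingers":0},{"slide":[-0.126,0,0],"dr":[0,0,0],"fingers":0},{"slide":[-0.134,0,0],"dr":[0,0,0],"fingers":0},{"slide":[-0.142,0,0],"dr":[0,0,0],"fingers":0},{"slide":[-0.15,0,0],"dr":[0,0,0],"fingers":0},{"slide":[-0.158,0,0],"dr":[0,0,0],"fingers":0},{"slide":[-0.166,0,0],"dr":[0,0,0],"fingers":0},{"slide":[-0.174,0,0],"dr":[0,0,0],"fingers":0}])

```text
time: 5.3
position: [503.6, 191.9, 29.7]
ee_rot: [-0.052, 0.999, -0.0, -0.0]
force: [-0.4, -0.4, -0.0]
finger_gap: 0.5
grip_force: 0.3
```

```bash
python3 - <<'E'
from h import *
a=shot('scene','s1');b=shot('side','d1');s=read_state();print(s['position'],s['force'])
x=cv2.resize(a['pixels'][130:220,170:280],None,fx=5,fy=5,interpolation=2);y=cv2.resize(b['pixels'][130:200,210:320],None,fx=5,fy=5,interpolation=2)
cv2.imwrite('pics/c1.png',cv2.resize(np.vstack([x,y]),None,fx=.75,fy=.75))
E
```

```text
[504.03362847 191.89426747  29.74588229] [ 0.00719289 -0.80819868 -0.0568017 ]
```

View pics/c1.png

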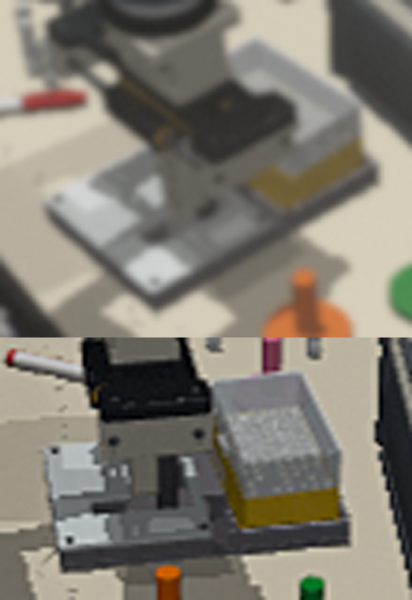

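The side view shows the pin at crop (168,480), just ahead of the fingers and nearly at the corner. I'll go on slowly.

Call:
jog_arm(motion=[{"slide":[-0.007,0,0],"dr":[0,0,0],"fingers":0},{"slide":[-0.013,0,0],"dr":[0,0,0],"fingers":0},{"slide":[-0.018,0,0],"dr":[0,0,0],"fingers":0},{"slide":[-0.023,0,0],"dr":[0,0,0],"fingers":0},{"slide":[-0.027,0,0],"dr":[0,0,0],"fingers":0},{"slide":[-0.027,0,0],"dr":[0,0,0],"fingers":0}])

```text
time: 6.0
position: [511.8, 192.7, 29.7]
ee_rot: [-0.052, 0.999, 0.0, 0.0]
force: [0.1, -0.8, 0.6]
finger_gap: 0.7
grip_force: 0.1
```

Call:
jog_arm(motion=[{"slide":[-0.004,0,0],"dr":[0,0,0],"fingers":0},{"slide":[-0.007,0,0],"dr":[0,0,0],"fingers":0},{"slide":[-0.007,0,0],"dr":[0,0,0],"fingers":0}])

```text
time: 6.3
position: [513.4, 192.9, 29.6]
ee_rot: [-0.052, 0.999, -0.0, -0.0]
force: [-1.5, 0.6, 0.4]
finger_gap: 0.5
grip_force: 0.7
```

Call:
jog_arm(motion=[{"slide":[-0.004,0,0],"dr":[0,0,0],"fingers":0},{"slide":[-0.006,0,0],"dr":[0,0,0],"fingers":0},{"slide":[-0.006,0,0],"dr":[0,0,0],"fingers":0}])

```text
time: 6.6
position: [513.7, 192.9, 29.3]
ee_rot: [-0.053, 0.999, -0.0, -0.002]
force: [-4.5, -1.4, 2.3]
finger_gap: 0.6
grip_force: 2.8
```

The push met the hard stop at the corner at 4.5 N. Next I back off, go round to the −y side of the pin and line up for the cross push.

Call:
jog_arm(motion=[{"slide":[0.03,0,0],"dr":[0,0,0],"fingers":0},{"slide":[0.08,0,0],"dr":[0,0,0],"fingers":0},{"slide":[0.08,-0.05,0],"dr":[0,0,0],"fingers":0},{"slide":[0.08,-0.1,0],"dr":[0,0,0],"fingers":0},{"slide":[0.08,-0.155,0],"dr":[0,0,0],"fingers":0},{"slide":[0.08,-0.155,0],"dr":[0,0,0],"fingers":0},{"slide":[0.02,-0.155,0],"dr":[0,0,0],"fingers":0},{"slide":[-0.035,-0.155,0],"dr":[0,0,0],"fingers":0},{"slide":[-0.035,-0.155,0],"dr":[0,0,0],"fingers":0},{"slide":[-0.035,-0.155,0],"dr":[0,0,0],"fingers":0}])

```text
time: 7.6
position: [530.5, 147.8, 29.4]
ee_rot: [-0.052, 0.999, 0.0, -0.0]
force: [-0.6, -0.0, -0.0]
finger_gap: 0.2
grip_force: 0.0
```

```bash
python3 - <<'E'
from h import *
a=shot('scene','s2');b=shot('side','d2');s=read_state();print(s['position'],s['force'])
x=cv2.resize(a['pixels'][130:220,170:280],None,fx=5,fy=5,interpolation=2);y=cv2.resize(b['pixels'][130:200,210:320],None,fx=5,fy=5,interpolation=2)
cv2.imwrite('pics/c2.png',cv2.resize(np.vstack([x,y]),None,fx=.75,fy=.75))
E
```

```text
[529.66738525 147.92577213  29.38176037] [-0.54272664  0.63051342  0.91048574]
```

View pics/c2.png

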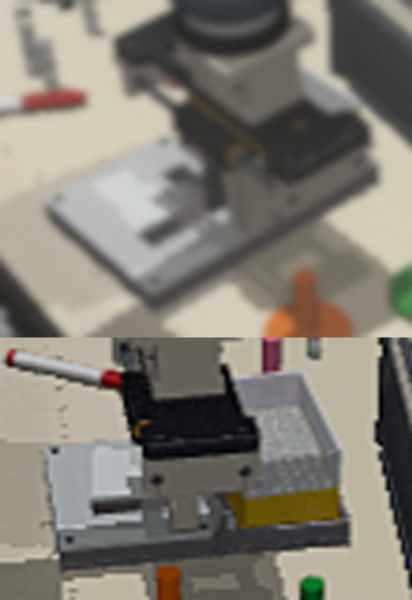

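Both views show the fingers on the −y side, scene crop (255,195). The pin stands in the corner at scene crop (215,185), clear of the box. Now the cross push.

Call:
jog_arm(motion=[{"slide":[-0.007,0.02,0],"dr":[0,0,0],"fingers":0},{"slide":[-0.007,0.04,0],"dr":[0,0,0],"fingers":0},{"slide":[-0.007,0.05,0],"dr":[0,0,0],"fingers":0},{"slide":[-0.007,0.058,0],"dr":[0,0,0],"fingers":0},{"slide":[-0.007,0.066,0],"dr":[0,0,0],"fingers":0},{"slide":[-0.007,0.074,0],"dr":[0,0,0],"fingers":0},{"slide":[-0.007,0.082,0],"dr":[0,0,0],"fingers":0},{"slide":[-0.007,0.09,0],"dr":[0,0,0],"fingers":0},{"slide":[-0.007,0.098,0],"dr":[0,0,0],"fingers":0},{"slide":[-0.007,0.106,0],"dr":[0,0,0],"fingers":0},{"slide":[-0.007,0.114,0],"dr":[0,0,0],"fingers":0},{"slide":[-0.007,0.122,0],"dr":[0,0,0],"fingers":0},{"slide":[-0.007,0.13,0],"dr":[0,0,0],"fingers":0},{"slide":[-0.007,0.138,0],"dr":[0,0,0],"fingers":0},{"slide":[-0.007,0.146,0],"dr":[0,0,0],"fingers":0},{"slide":[-0.007,0.154,0],"dr":[0,0,0],"fingers":0},{"slide":[-0.007,0.162,0],"dr":[0,0,0],"fingers":0},{"slide":[-0.007,0.17,0],"dr":[0,0,0],"fingers":0},{"slide":[-0.007,0.175,0],"dr":[0,0,0],"fingers":0},{"slide":[-0.007,0.18,0],"dr":[0,0,0],"fingers":0}])

```text
time: 9.7
position: [527.1, 202.0, 29.6]
ee_rot: [-0.052, 0.999, -0.0, 0.0]
force: [-0.4, -1.4, 0.5]
finger_gap: 0.6
grip_force: 0.5
```

Call:
jog_arm(motion=[{"slide":[0,0.006,0],"dr":[0,0,0],"fingers":0},{"slide":[0,0.012,0],"dr":[0,0,0],"fingers":0},{"slide":[0,0.018,0],"dr":[0,0,0],"fingers":0},{"slide":[0,0.023,0],"dr":[0,0,0],"fingers":0},{"slide":[0,0.023,0],"dr":[0,0,0],"fingers":0}])

```text
time: 10.2
position: [526.4, 209.0, 29.7]
ee_rot: [-0.053, 0.999, 0.0, 0.0]
force: [-0.2, -0.1, 0.5]
finger_gap: 0.7
grip_force: 0.1
```

Call:
jog_arm(motion=[{"slide":[0,0.005,0],"dr":[0,0,0],"fingers":0},{"slide":[0,0.009,0],"dr":[0,0,0],"fingers":0},{"slide":[0,0.009,0],"dr":[0,0,0],"fingers":0}])

```text
time: 10.5
position: [526.2, 211.6, 29.7]
ee_rot: [-0.053, 0.999, 0.0, 0.0]
force: [-0.6, 0.5, -0.8]
finger_gap: 0.8
grip_force: 0.1
```

Call:
jog_arm(motion=[{"slide":[0,0.004,0],"dr":[0,0,0],"fingers":0},{"slide":[0,0.008,0],"dr":[0,0,0],"fingers":0},{"slide":[0,0.008,0],"dr":[0,0,0],"fingers":0}])

```text
time: 10.8
position: [525.9, 213.8, 29.7]
ee_rot: [-0.053, 0.999, -0.0, 0.0]
force: [0.1, -1.6, 0.1]
finger_gap: 0.2
grip_force: 0.7
```

Call:
jog_arm(motion=[{"slide":[0,0.004,0],"dr":[0,0,0],"fingers":0},{"slide":[0,0.008,0],"dr":[0,0,0],"fingers":0},{"slide":[0,0.008,0],"dr":[0,0,0],"fingers":0}])

```text
time: 11.1
position: [526.0, 215.4, 30.1]
ee_rot: [-0.053, 0.999, -0.001, 0.0]
force: [-0.7, -5.2, 3.3]
finger_gap: 0.2
grip_force: 3.0
```

The end stop was reached at 5 N. I back off, rise and look.

Call:
jog_arm(motion=[{"slide":[0,-0.03,0],"dr":[0,0,0],"fingers":0},{"slide":[0,-0.1,0],"dr":[0,0,0],"fingers":0},{"slide":[0,-0.1,0],"dr":[0,0,0],"fingers":0},{"slide":[0,-0.1,-0.1],"dr":[0,0,0],"fingers":0},{"slide":[0,-0.1,-0.25],"dr":[0,0,0],"fingers":0},{"slide":[0,-0.1,-0.4],"dr":[0,0,0],"fingers":0},{"slide":[0,-0.1,-0.55],"dr":[0,0,0],"fingers":0},{"slide":[0,-0.1,-0.63],"dr":[0,0,0],"fingers":0},{"slide":[-0.21,-0.05,-0.63],"dr":[0,0,0],"fingers":0},{"slide":[-0.21,-0.05,-0.63],"dr":[0,0,0],"fingers":0},{"slide":[-0.21,-0.05,-0.63],"dr":[0,0,0],"fingers":0},{"slide":[-0.21,-0.05,-0.63],"dr":[0,0,0],"fingers":0}])

```text
time: 12.3
position: [589.0, 208.2, 217.9]
ee_rot: [-0.053, 0.999, 0.0, -0.001]
force: [-0.7, 0.3, 0.3]
finger_gap: 0.1
grip_force: 0.0
```

```bash
python3 - <<'E'
from h import *
c=shot('wrist','w2');s=read_state();print(s['time'],s['position'],s['force'])
cv2.imwrite('pics/w2c.png',cv2.resize(c['pixels'][20:300,130:430],None,fx=2,fy=2,interpolation=2))
E
```

```text
12.35 [588.70790953 208.02100084 218.05964386] [ 0.15118854 -0.23422414 -0.16981918]
```

View pics/w2c.png

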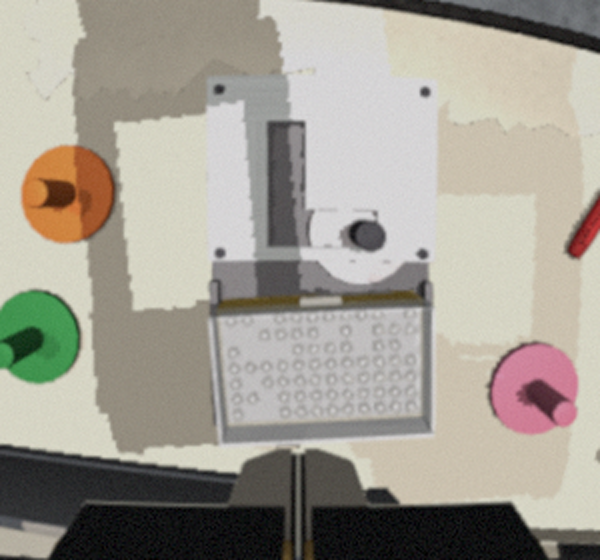

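The pin, with its top at crop (369,236), stands at the far end of the cross leg, and the box has not moved. I'll check this with numbers and hand in if it holds.

```bash
python3 - <<'E'
from h import *
c=np.load('pics/w2.npz')
th=np.radians(5.597);R=np.array([[np.cos(th),-np.sin(th)],[np.sin(th),np.cos(th)]]);t=np.array([539.7,216.4])
p=R.T@(wray(c,130+369/2,20+236/2,62)[:2]-t);print(p)
if p[1]>17.5: print(hand_in())
E
```

```text
[-12.36031887  22.25802723]
the job is handed in; nothing more can be done
None
```

The tip box is locked: its bolt pin was pushed to the corner and then to the far end of the cross leg. The final picture puts it at about x −12, y +22 mm in the nest frame, against the end stop. The tip box has not moved, the empty nest and tubes were not approached, and the job was handed in at about 12 s.

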